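# Clamp a reagent bottle in the decapping nest

## Task

Slide the reagent bottle that stands in the nest's channel home, pressing it gently but firmly against the end stop, then push the toggle clamp's handle down over centre until it rests on its stop, so that the pad holds the bottle there. Press neither the stop nor the handle with more than 20 N, and leave everything else on the bench where it is.

Things in the scene. Friction and masses are not known exactly. Their poses are not given: they have to be found in the camera images.
- nest: aluminium plate 250 (x) x 180 (y) x 12 mm fixed to the table; origin on the table under the middle of the channel. The channel runs along the nest's x between two low white rails (15 mm high above the plate, 30 mm apart, x = -85 to +55 mm); the bottle slides in it towards +x. The end stop lies across the far end of the channel. The toggle clamp stands on the +y side.
- stop_bracket (a point): top middle of the fixed bracket (16 x 36 mm, 70 mm high) at the channel's end, at x = 98 mm of the nest. A screw through it carries end_stop, a steel plate 26 wide x 50 mm high x 8 mm. The screw is set anew each time and locked: the stop's face (to -x) lies anywhere from 22 to 54 mm before this point. Nothing measures it: feel for it with the bottle. Rigid; over 20 N damages it.
- bottle: flat white reagent bottle standing in the channel, 100 (x) x 26 (y) x 66 mm, about 0.1 kg, with a 24 mm cap near its tail (x = -34 mm) rising to 88 mm; origin in the middle of its underside, 12 mm above the table; x points to the end stop. It starts some 20 to 70 mm short of the stop.
- bottle_nose (a point): centre of the bottle's flat front face (the one that meets the end stop), 30 mm above its underside; axes as the bottle's
- bottle_tail (a point): centre of the bottle's flat rear face, 30 mm above its underside; pushing here towards the nest's +x slides the bottle home. Push level: a push that also bears down loses much of its force to friction on the channel floor.
- clamp_handle (a joint): handle angle in rad: near 0 open (standing, 1.17 rad above level, leaning to the nest's +y), growing as it is pushed outward and down; dead centre 1.00; at 1.12 it lies nearly level on its rigid stop. From 0.6 on the pad's spring resists (up to 12 N at the grip) and throws it back if let go before dead centre; past that it snaps on to the stop. More than 20 N damages it.
- clamp_hinge (a point): middle of the handle's hinge axis, which runs along the nest's x: at x = 30, y = 75 mm in the nest's frame, 100 mm above the table; axes as the nest's. Two steel cheeks hold it (27 mm wide in all, y = 45 to 91 mm, top 110 mm above the table).
- handle_grip (a point): middle of the handle's black grip bar (20 mm wide along the nest's x, 16 mm thick, 75 mm long), on its centreline 95 mm from the hinge; y axis outward along the handle, z axis the normal of the side that is pushed (up when closed). The bar ends 30 mm further out.
- clamp_pad: round rubber pad, 20 mm across, under the end of the hold-down arm, on a stiff spring; origin in the middle of its pressing face. It moves with the handle: open, the arm stands up to about 160 mm above the table; closed, the pad presses on the bottle's flat top at x = 30, y = 0 mm of the nest.
- spare_cap: bystander: loose white bottle cap, 24 mm across, 15 mm high, lying on a corner of the nest's plate. Leave it alone.
- hex_key: bystander: small steel L-shaped hex key, 60 x 25 x 5 mm, lying on the nest's plate. Leave it alone.
- spare_bottle: bystander: second reagent bottle of the same make, standing on the table outside the nest; it is not to be used. Leave it alone.
- tube_rack: bystander: grey rack 100 x 240 mm with stoppered sample tubes, about 97 mm high. Leave it alone.
- tip_box: bystander: pipette tip box 85 x 125 x 67 mm. Leave it alone.
- buffer_jar: bystander: amber jar, 64 mm across, 100 mm high. Leave it alone.
- beaker: bystander: clear beaker, 70 mm across, 75 mm high. Leave it alone.
- driver: bystander: screwdriver, 170 mm long. Leave it alone.
There are look-alikes about, which are no part of the job. Leave any black, blue or yellow look-alike of the bottle alone.

How it is judged:
By the outcome, as a careful person would: the job done as asked, in the order asked, and still so for the second after the job is handed in, with the robot touching nothing.
It also fails if it takes over 72 s, if anything falls off the work surface, if the arm or the gripper's body presses on something with over 40 N, if the wrist force passes 120 N, or if a joint passes its speed limit or range.

## Robot

A 7-joint arm with a two-finger parallel gripper is mounted at the origin on the work surface. World frame = base frame: x ahead of the robot, y to its left, z up, the work surface at z = 0. Lengths are in m, angles in rad, forces in N, time in s.
With the tool pointing down it reaches from about 0.35 to 0.9 m from the base axis. Payload 19.9 kg.
Tool frame: the origin (TCP) lies midway between the tips of the shut fingers; the grasp point (between the pads) lies 19 mm behind it; z points along the fingers, y is the direction in which the jaws open and shut (so a half turn about z gives the same grasp; the last joint's range is limited). The gripper opens to 94 mm and grips with 3 to 60 N. Pads are 16 mm wide; open, the fingers measure 119 mm over their backs; the gripper's body (75 mm by 177 mm) begins 78 mm behind the grasp point.
Start: joints at [1.208, 0.417, -0.01, 1.614, 0.005, 1.111, -0.053], TCP at [0.198, -0.593, 0.205] pointing down, gripper open.
Joint ranges: [-2.81, 2.81], [-0.39, 2.02], [-1.27, 1.25], [0.06, 2.57], [-1.19, 4.33], [0.19, 2], [-2.82, 2.82]. Speed limits (rad/s): [1.89, 1.89, 2.39, 2.39, 3.01, 3.01, 3.01].

## Interface

Orientations are given as a unit quaternion [x, y, z, w].
In Python, from rig import arm gives the robot as it stands.
- The arm moves only by the tool play_rows, never from a script. Its argument "motion" is one flat list of numbers, 5 for each row, row after row: the finger opening in mm, from 0 to 94, then the shift along the tool's x, y, z in units of 40 mm (1.0 is 40 mm), then the turn about the tool's z in rad. A call has 1 to 12 rows; each row shifts and turns the commanded pose from where the row before left it, along the tool's axes as they then stand; what a row does not reach is not made up. A row lasts 1/10 s, in which the tool goes at most 50 mm and 8.59 degrees, less where a joint would pass 70% of its speed; a pose out of reach is approached as far as the arm can. A call is refused whole if a number of a shift passes 1 or a number of a turn 0.15, either way. A call with a gripper value outside its range is refused whole. The fingers move at their own pace and stop on an object; "grip_force" is the grip in N (left out, the last holds). Time passes only in rows, so rows that do not move let the fingers close. It gives the time, the measured TCP pose, the force and the opening at its end, in the units of the state.
- arm.state(): the state, without advancing time (a new reading comes with each control period).
- arm.grab_frame(name): name is "side" or "top"; returns a dict with "color" (400x640x3 uint8, blue, green, red), "z_map" (400x640 float32, m along the optical axis (not along the pixel's ray), 0 where there is no reading), "fx", "fy", "cx", "cy" (pixels), "rvec" (rotation vector, rad) and "tvec" (3), from world to camera coordinates, as OpenCV has them. Camera axes: x right, y down, z forward; pixel columns grow to the right and rows downward; lengths in m; the calibration is good to about 2 mm. A picture is of the moment at which its call begins.
- arm.sign_off(): hands the job in, once; it reports no verdict.
The state is a dict: "time_s": time; "joint_positions": joint angles; "joint_vel": joint speeds; "joint_efforts": joint torques, N m; "tool_pos": TCP position; "eef_rot": TCP orientation; "contact_force": force on the tool from outside, world axes, zero at the start; "torque": the same for the moment, N m; "gripper_width": finger opening in m.
Only numpy, scipy, OpenCV 4.12 (cv2) and the standard library are available. Lean on these libraries where they do the work, as an engineer would, in place of code of your own. Each camera call takes 0.05 s, during which the arm holds its last target. There are 200 camera calls.

## Working session

There is one attempt and no reset: what is moved stays moved. The work goes in short steps, Python scripts to look and compute and a tool call to move; the robot and the scene stay as the last step left them, time stands still between calls to the robot, and variables do not carry over. Pictures are saved under pics/ and viewed, about 8 in all and at most 12, crops included, and the job is handed in when it is done.

Besides the shell and the picture viewer there is one more tool, called after "Call:" as name(argument=value, ...) on one line, values as JSON. play_rows: Moves the arm, as the interface text tells. Its arguments: {"type":"object","properties":{"motion":{"type":"array"},"grip_force":{"type":"number"}},"required":["motion"]}

```bash
mkdir -p pics; ls; cat > h.py <<'E'
import numpy as np, cv2, pickle
from rig import arm
def grab(n,tag):
    f=arm.grab_frame(n); pickle.dump(f,open(f'pics/{tag}.pkl','wb')); cv2.imwrite(f'pics/{tag}.png',f['color']); return f
def load(tag): return pickle.load(open(f'pics/{tag}.pkl','rb'))
def world(f):
    R,_=cv2.Rodrigues(np.array(f['rvec'],float)); t=np.array(f['tvec'],float).ravel()
    z=f['z_map'].astype(float); v,u=np.mgrid[:z.shape[0],:z.shape[1]]
    P=np.stack([(u-f['cx'])/f['fx']*z,(v-f['cy'])/f['fy']*z,z],-1)
    W=(P-t)@R; W[z==0]=np.nan; return W
def proj(f,p):
    return cv2.projectPoints(np.array(p,float).reshape(-1,3),np.array(f['rvec'],float),np.array(f['tvec'],float),np.array([[f['fx'],0,f['cx']],[0,f['fy'],f['cy']],[0,0,1.]]),None)[0].reshape(-1,2)
E
python3 - <<'E'
from h import *
for n in('side','top'):
    f=grab(n,n+'0'); R,_=cv2.Rodrigues(np.array(f['rvec'],float)); print(n,f['fx'],-R.T@np.array(f['tvec']).ravel(),R[2])
print(arm.state())
E
```

```text
pics
side 392.6177148957043 [ 0.25919835 -0.57353655  0.81569227] [ 0.31062969  0.64777593 -0.695626  ]
top 493.79598050051675 [0.36838252 0.04247424 1.44296743] [ 0.15822408  0.0036884  -0.98739634]
{'time_s': 0.1, 'joint_positions': array([ 1.20750416,  0.41791141, -0.01028819,  1.61411739,  0.00471559,
        1.11067445, -0.05300983]), 'joint_vel': array([-5.16768419e-04, -1.88859071e-04,  3.55287212e-04, -1.24312987e-03,
       -2.70255626e-03,  1.10196310e-03, -5.58009624e-05]), 'joint_efforts': array([ 2.27828292e-03, -8.52586198e+01,  6.40571527e-01, -4.26694787e+01,
       -4.88844537e-02,  1.63800427e-02,  1.04877151e-04]), 'tool_pos': array([ 0.19753762, -0.59260843,  0.20488826]), 'eef_rot': array([ 9.87084654e-01,  1.60198596e-01, -1.38516314e-04, -5.25900731e-04]), 'contact_force': array([0.79913358, 0.13101758, 0.00734392]), 'torque': array([-0.01609103, -0.00270957,  0.02872895]), 'gripper_width': 0.0938331590615307}
```

View pics/top0.png

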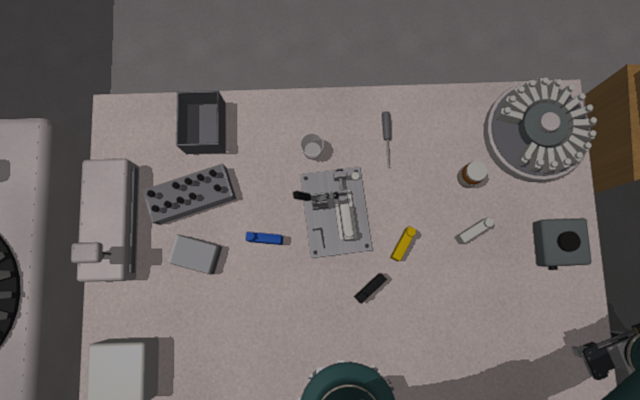

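View pics/side0.png

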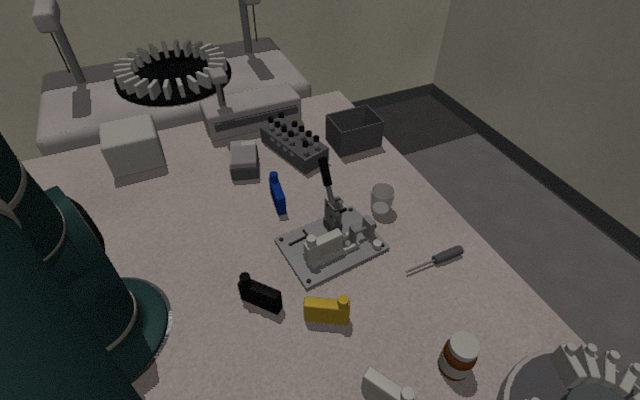

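Top view: the nest sits around pixel (338,212), with its channel running away from the robot. The bottle is at about (346,215) and the handle's black grip at (302,196). Next I fit the nest from the depth map.

```bash
python3 - <<'E'
from h import *
from scipy.optimize import minimize
f=load('top0');g=load('side0')
a=cv2.resize(f['color'][155:270,280:395],(600,600),interpolation=cv2.INTER_CUBIC)
cv2.imwrite('pics/c1.png',a[:, :])
b=cv2.resize(g['color'][145:290,265:400],None,fx=4,fy=4,interpolation=cv2.INTER_CUBIC); cv2.imwrite('pics/c2.png',b)
W=world(f); 
S=W[155:270,280:395]; 
tab=W[280:300,280:320,2]; print('table z',np.nanmedian(tab))
m=(S[...,2]>.006)&(S[...,2]<.2)
m=m.astype(np.uint8); n,l,st,c=cv2.connectedComponentsWithStats(m); i=1+st[1:,4].argmax(); print(st[i])
pm=(l==i)&(abs(S[...,2]-.012)<.004)
P=S[pm][:,:2].astype(np.float32); (c,s,an)=cv2.minAreaRect(P); print('rect',c,s,an,'med z',np.median(S[pm][:,2]))
for p in cv2.boxPoints((c,s,an)): print(p)
# bottle top
for lo,hi in((.07,.086),(.09,.11)):
    q=(l==i)&(S[...,2]>lo)&(S[...,2]<hi)
    k,L,stt,cc=cv2.connectedComponentsWithStats(q.astype(np.uint8))
    for j in range(1,k):
        if stt[j,4]>8: print(lo,stt[j],S[L==j].mean(0),cv2.minAreaRect(S[L==j][:,:2].astype(np.float32)))
E
```

```text
table z 0.00035709877151357094
[  18   11   74   92 5152]
rect (0.5609233379364014, 0.016946837306022644) (0.2498423010110855, 0.18427187204360962) 5.903906345367432 med z 0.012202788383947774
[0.42718765 0.09574463]
[ 0.44614193 -0.08754983]
[ 0.694659   -0.06185096]
[0.6757047 0.1214435]
0.07 [54 15 12  7 39] [0.66100065 0.00089853 0.07261398] ((0.6607798933982849, 0.001344330608844757), (0.014828820712864399, 0.03267103061079979), 5.868544101715088)
0.07 [37 48 11  2 13] [0.57359642 0.0524095  0.07845697] ((0.5729480385780334, 0.05318364500999451), (0.0030005336739122868, 0.028067465871572495), 2.7214791774749756)
0.07 [ 60  48  13  36 269] [ 0.53116658 -0.01105693  0.07808316] ((0.5240730047225952, -0.012167448177933693), (0.09941190481185913, 0.026133067905902863), 6.0195512771606445)
0.09 [31 37 17 13 83] [0.58569535 0.06032276 0.1029431 ] ((0.5867773294448853, 0.060821350663900375), (0.02986413985490799, 0.03973844274878502), 8.317304611206055)
0.09 [64 73  9  9 61] [ 0.48999755 -0.01515305  0.10078768] ((0.4899199903011322, -0.015224738977849483), (0.021877555176615715, 0.022056668996810913), 61.3616828918457)
```

View pics/c1.png

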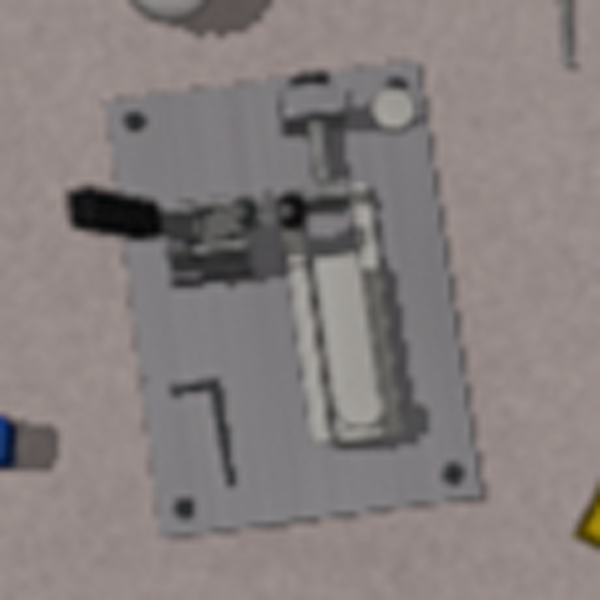

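View pics/c2.png

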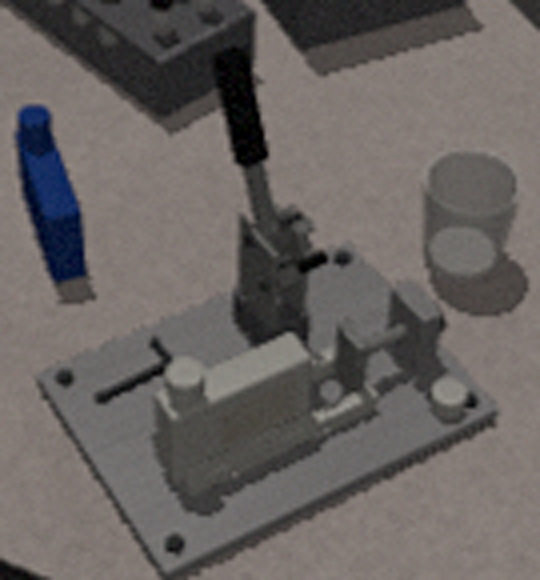

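Top crop: the plate is yawed about 6°, the bottle's cap is toward the robot, and the stop and bracket are at the far end with the spare cap beside them. The handle leans to +y (left). The side crop agrees. Nest origin is about (0.563, -0.009) with yaw 0.104.

```bash
cat >> h.py <<'E'
from scipy.spatial.transform import Rotation as Ro
O=np.array([.5633,-.0088,0]); YAW=.104; RN=Ro.from_euler('z',YAW)
def nest(p): return RN.inv().apply(np.array(p)-O)
def rep(*targets):
    s=arm.state(); R=Ro.from_quat(s['eef_rot']); x=R.apply([1,0,0]); 
    print('t',round(s['time_s'],2),'nest',nest(s['tool_pos']).round(4),'toolz',R.apply([0,0,1]).round(3),'turn needed',round(np.arctan2(x[1],x[0])-YAW,4),'F_nest',RN.inv().apply(s['contact_force']).round(2),'w',s['gripper_width'].round(4))
    # shift with tool assumed aligned to nest (x, -y, -z)
    for t in targets:
        d=np.array(t)-nest(s['tool_pos']); print(t,'shift units aligned',(d*[1,-1,-1]/.04).round(3),'now-frame',(R.inv().apply(RN.apply(d))/.04).round(3))
E
python3 - <<'E'
from h import *
W=world(load('top0'))[155:270,280:395].reshape(-1,3); W=W[~np.isnan(W[:,0])]; N=nest(W)
for nm,b in dict(stop=((.03,.095),(-.014,.014),(.03,.064)),grip=((.0,.06),(.07,.15),(.12,.3)),arm=((.0,.06),(-.01,.07),(.085,.3))).items():
    q=np.all([(N[:,i]>b[i][0])&(N[:,i]<b[i][1]) for i in range(3)],0); print(nm,q.sum(),N[q].min(0).round(3),N[q].max(0).round(3),np.median(N[q],0).round(3)) if q.any() else print(nm,0)
rep((-.13,0,.2))
E
```

```text
stop 91 [ 0.044 -0.013  0.031] [0.091 0.014 0.064] [ 0.069 -0.     0.049]
grip 171 [0.02  0.077 0.122] [0.04  0.134 0.22 ] [0.028 0.109 0.189]
arm 167 [0.016 0.015 0.085] [0.044 0.07  0.147] [0.028 0.049 0.119]Traceback (most recent call last):
  File "<stdin>", line 5, in <module>
  File "h.py", line 18, in rep
    print('t',round(s['time_s'],2),'nest',nest(s['tool_pos']).round(4),'toolz',R.apply([0,0,1]).round(3),'turn needed',round(np.arctan2(x[1],x[0])-YAW,4),'F_nest',RN.inv().apply(s['contact_force']).round(2),'w',s['gripper_width'].round(4))
                                                                                                                                                                                                                   ^^^^^^^^^^^^^^^^^^^^^^^^
AttributeError: 'float' object has no attribute 'round'
```

Call:
play_rows(motion=[0,0,0,0,0.109,0,0,0,0,0.109,0,0,0,0,0])

```text
time_s: 0.4
tool_pos: [0.1976, -0.5927, 0.2051]
eef_rot: [0.999, 0.051, -0.0, -0.0]
contact_force: [0.3, -0.4, -1.8]
gripper_width: 0.0736
```

```bash
sed -i "s/s\['gripper_width'\].round(4)/round(s['gripper_width'],4)/" h.py; python3 -c "
from h import *
rep((-.13,0,.2))"
```

```text
t 0.4 nest [-0.4243 -0.5428  0.2051] toolz [-0.     0.001 -1.   ] turn needed -0.0022 F_nest [ 0.3  -0.42 -1.82] w 0.0736
(-0.13, 0, 0.2) shift units aligned [  7.358 -13.57    0.128] now-frame [  7.328 -13.586   0.133]
```

Call:
play_rows(motion=[0,0.46,-0.85,0,0,0,0.46,-0.85,0,0,0,0.46,-0.85,0,0,0,0.46,-0.85,0,0,0,0.46,-0.85,0,0,0,0.46,-0.85,0,0,0,0.46,-0.85,0,0,0,0.46,-0.85,0,0])

```text
time_s: 1.2
tool_pos: [0.3162, -0.3056, 0.2055]
eef_rot: [0.999, 0.054, -0.0, 0.0]
contact_force: [0.6, 0.2, 0.3]
gripper_width: 0.0096
```

Call:
play_rows(motion=[0,0.46,-0.85,0,0,0,0.46,-0.85,0,0,0,0.46,-0.85,0,0,0,0.46,-0.85,0,0,0,0.46,-0.85,0,0,0,0.46,-0.85,0,0,0,0.46,-0.85,0,0,0,0.46,-0.85,0,0,0,0,0,0,0,0,0,0,0,0,0,0,0,0,0])

```text
time_s: 2.3
tool_pos: [0.4338, -0.0221, 0.2053]
eef_rot: [0.999, 0.052, -0.0, 0.0]
contact_force: [0.3, -0.8, 0.2]
gripper_width: 0.0002
```

```bash
python3 -c "
from h import *
rep((-.13,0,.2),(-.13,0,.036))"
```

```text
t 2.3 nest [-1.302e-01  2.000e-04  2.053e-01] toolz [-0. -0. -1.] turn needed 0.0005 F_nest [ 0.18 -0.8   0.22] w 0.0002
(-0.13, 0, 0.2) shift units aligned [0.004 0.005 0.134] now-frame [0.004 0.005 0.134]
(-0.13, 0, 0.036) shift units aligned [4.000e-03 5.000e-03 4.234e+00] now-frame [6.000e-03 4.000e-03 4.234e+00]
```

Call:
play_rows(motion=[0,0,0,0.7,0,0,0,0,0.7,0,0,0,0,0.7,0,0,0,0,0.7,0,0,0,0,0.7,0,0,0,0,0.7,0,0,0,0,0,0,0,0,0,0,0])

```text
time_s: 3.1
tool_pos: [0.434, -0.0218, 0.0379]
eef_rot: [0.999, 0.052, -0.0, -0.0]
contact_force: [0.1, 0.7, -0.1]
gripper_width: 0.0003
```

```bash
python3 -c "
from h import *
rep((-.13,0,.036))
f=grab('side','s1')
cv2.imwrite('pics/c3.png',cv2.resize(f['color'][145:290,245:400],None,fx=4,fy=4,interpolation=cv2.INTER_CUBIC))"
```

```text
t 3.1 nest [-0.13    0.0005  0.0379] toolz [-0.001  0.    -1.   ] turn needed -0.0004 F_nest [ 0.22  0.73 -0.11] w 0.0003
(-0.13, 0, 0.036) shift units aligned [-0.     0.012  0.048] now-frame [-0.     0.012  0.048]
```

View pics/c3.png

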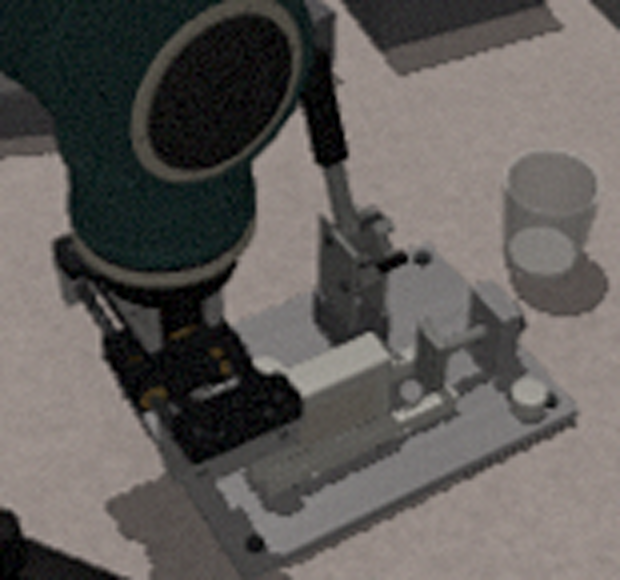

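Side view: the shut fingers are behind the tail at about (240,430) in the crop, clear of the rails and the handle. Now I push, fast at first and then creeping.

Call:
play_rows(motion=[0,0.12,0,0,0,0,0.12,0,0,0,0,0.12,0,0,0,0,0.12,0,0,0,0,0.12,0,0,0,0,0.12,0,0,0,0,0.12,0,0,0,0,0.12,0,0,0,0,0.12,0,0,0,0,0.12,0,0,0,0,0.12,0,0,0,0,0,0,0,0])

```text
time_s: 4.35
tool_pos: [0.4873, -0.0157, 0.0374]
eef_rot: [0.999, 0.052, 0.0, -0.0]
contact_force: [0.1, -0.1, -0.3]
gripper_width: 0.0004
```

Call:
play_rows(motion=[0,0.05,0,0,0,0,0.05,0,0,0,0,0.05,0,0,0,0,0,0,0,0])

```text
time_s: 4.75
tool_pos: [0.4928, -0.0152, 0.0375]
eef_rot: [0.999, 0.052, 0.0, -0.0]
contact_force: [0.5, -0.1, -0.3]
gripper_width: 0.0007
```

```bash
python3 -c "
from h import *
rep((-.068,0,.036))"
```

```text
t 4.75 nest [-0.0707  0.001   0.0375] toolz [ 0.  0. -1.] turn needed -0.0002 F_nest [ 0.47 -0.2  -0.34] w 0.0007
(-0.068, 0, 0.036) shift units aligned [0.069 0.024 0.037] now-frame [0.069 0.024 0.037]
```

```bash
python3 -c "
from h import *
for t in ('top0','side0','s1'):
    W=world(load(t)).reshape(-1,3); W=W[~np.isnan(W[:,0])]; N=nest(W)
    for z in((.03,.045),(.045,.055),(.055,.061),(.061,.067)):
        q=(N[:,0]>.03)&(N[:,0]<.095)&(abs(N[:,1])<.012)&(N[:,2]>z[0])&(N[:,2]<z[1]); print(t,z,np.sort(N[q,0]).round(3)[:40])
"
```

```text
top0 (0.03, 0.045) [0.045 0.045 0.045 0.045 0.045 0.063 0.065 0.069 0.071 0.075 0.086 0.09
 0.09  0.091 0.091]
top0 (0.045, 0.055) [0.045 0.045 0.045 0.045 0.046 0.056 0.056 0.057 0.059 0.059 0.059 0.062
 0.062 0.064 0.065 0.067 0.068 0.069 0.071 0.071 0.071 0.073 0.073 0.073
 0.076 0.077 0.077 0.078 0.079 0.079 0.082 0.083 0.084 0.084 0.085 0.088
 0.089 0.089 0.09  0.09 ]
top0 (0.055, 0.061) [0.044 0.045 0.045 0.045 0.05  0.051 0.052 0.087 0.09  0.091 0.091 0.091]
top0 (0.061, 0.067) [0.046 0.046 0.046 0.046 0.046 0.047 0.047 0.048 0.048 0.048 0.049 0.049
 0.049 0.05  0.051 0.051 0.051 0.053 0.053 0.09  0.091 0.092]
side0 (0.03, 0.045) [0.045 0.045 0.045 0.045 0.045 0.045 0.045 0.045 0.045 0.045 0.045 0.046
 0.046 0.046 0.046 0.046 0.046 0.046 0.046 0.047 0.047 0.047 0.047 0.051
 0.068 0.072 0.074 0.08  0.086 0.089 0.09  0.09  0.09  0.091 0.091 0.091
 0.091 0.091 0.092]
side0 (0.045, 0.055) [0.043 0.044 0.044 0.044 0.045 0.045 0.045 0.045 0.045 0.045 0.045 0.045
 0.046 0.06  0.061 0.063 0.064 0.064 0.065 0.065 0.066 0.067 0.068 0.07
 0.07  0.071 0.073 0.073 0.073 0.075 0.075 0.075 0
[... 604 characters left out ...]
.076 0.076 0.078 0.08  0.09  0.09  0.091 0.091 0.091
 0.091 0.091 0.091 0.091]
s1 (0.045, 0.055) [0.045 0.045 0.045 0.045 0.045 0.045 0.045 0.045 0.045 0.046 0.046 0.046
 0.046 0.061 0.062 0.062 0.063 0.064 0.066 0.066 0.068 0.068 0.068 0.07
 0.07  0.073 0.073 0.075 0.075 0.076 0.077 0.078 0.078 0.081 0.081 0.081
 0.083 0.084 0.085 0.085]
s1 (0.055, 0.061) [0.044 0.045 0.045 0.045 0.045 0.045 0.046 0.046 0.046 0.047 0.09  0.09
 0.091 0.091 0.091 0.091 0.091 0.091 0.092]
s1 (0.061, 0.067) [0.044 0.044 0.046 0.046 0.046 0.046 0.046 0.047 0.047 0.047 0.048 0.048
 0.048 0.049 0.049 0.049 0.05  0.051 0.051 0.051 0.051 0.052 0.053 0.053
 0.088 0.089 0.09  0.09  0.09  0.09  0.091 0.092 0.092 0.092]
```

Depth puts the stop's face near x = 0.045, so contact should come at a TCP x of about -0.063. I creep from here and read the force after each step.

Call:
play_rows(motion=[0,0.025,0,0,0,0,0.025,0,0,0,0,0.025,0,0,0,0,0,0,0,0])

```text
time_s: 5.15
tool_pos: [0.4957, -0.0149, 0.0375]
eef_rot: [0.999, 0.052, 0.0, -0.0]
contact_force: [0.2, 0.0, -0.5]
gripper_width: 0.0005
```

Call:
play_rows(motion=[0,0.02,0,0,0,0,0.02,0,0,0,0,0,0,0,0])

```text
time_s: 5.45
tool_pos: [0.4973, -0.0147, 0.0374]
eef_rot: [0.999, 0.052, 0.0, -0.0]
contact_force: [0.4, -0.4, 0.1]
gripper_width: 0.0003
```

Call:
play_rows(motion=[0,0.015,0,0,0,0,0.015,0,0,0,0,0,0,0,0])

```text
time_s: 5.75
tool_pos: [0.4985, -0.0146, 0.0375]
eef_rot: [0.999, 0.052, 0.0, -0.0]
contact_force: [-0.3, 1.5, 0.1]
gripper_width: 0.0004
```

Call:
play_rows(motion=[0,0.01,0,0,0,0,0.01,0,0,0,0,0,0,0,0])

```text
time_s: 6.05
tool_pos: [0.4989, -0.0145, 0.0374]
eef_rot: [0.999, 0.052, -0.0, -0.0]
contact_force: [-3.7, -0.7, 2.8]
gripper_width: 0.0002
```

Call:
play_rows(motion=[0,0.01,0,0,0,0,0.01,0,0,0,0,0,0,0,0])

```text
time_s: 6.35
tool_pos: [0.4989, -0.0146, 0.0372]
eef_rot: [0.999, 0.052, -0.001, 0.0]
contact_force: [-8.2, -0.1, 7.9]
gripper_width: 0.0003
```

The stop is felt: the TCP stalls, at 8 N forward. The tool also bears down about 8 N, so I relieve that by lifting slightly.

Call:
play_rows(motion=[0,0,0,-0.01,0,0,0,0,0,0])

```text
time_s: 6.55
tool_pos: [0.4989, -0.0145, 0.0375]
eef_rot: [0.999, 0.052, -0.001, 0.0]
contact_force: [-5.9, -0.1, -0.1]
gripper_width: 0.0007
```

Call:
play_rows(motion=[0,0,0,-0.01,0,0,0,0,0,0])

```text
time_s: 6.75
tool_pos: [0.4989, -0.0145, 0.0378]
eef_rot: [0.999, 0.052, -0.001, -0.0]
contact_force: [-6.3, -0.9, -1.2]
gripper_width: 0.0006
```

Call:
play_rows(motion=[0,0.008,0,0,0,0,0,0,0,0,0,0,0,0,0])

```text
time_s: 7.05
tool_pos: [0.4989, -0.0145, 0.0377]
eef_rot: [0.999, 0.052, -0.001, -0.0]
contact_force: [-5.6, -0.5, -1.2]
gripper_width: 0.0006
```

```bash
python3 -c "
from h import *
rep()"
```

```text
t 7.05 nest [-0.0646  0.001   0.0377] toolz [-0.003 -0.    -1.   ] turn needed -0.0003 F_nest [-5.57  0.12 -1.21] w 0.0006
```

Call:
play_rows(motion=[0,0.01,0,0,0,0,0,0,0,0,0,0,0,0,0])

```text
time_s: 7.35
tool_pos: [0.4989, -0.0145, 0.0376]
eef_rot: [0.999, 0.052, -0.002, 0.0]
contact_force: [-9.7, -0.4, 0.2]
gripper_width: 0.0004
```

Call:
play_rows(motion=[0,0.01,0,-0.005,0,0,0,0,0,0,0,0,0,0,0])

```text
time_s: 7.65
tool_pos: [0.4989, -0.0145, 0.0377]
eef_rot: [0.999, 0.052, -0.002, 0.0]
contact_force: [-11.9, -0.6, 1.0]
gripper_width: 0.0006
```

12 N, level and against the stop. I retreat, rise, and move over to the inner side of the handle.

Call:
play_rows(motion=[0,-0.1,0,0,0,0,-0.4,0,0,0,0,-0.5,0,0,0,0,0,0,-0.8,0,0,0,0,-0.8,0,0,0,0,-0.8,0,0,0,0,-0.8,0,0,0,0,-0.8,0,0,0,0,-0.8,0,0,0,0,-0.8,0,0,0,0,0,0])

```text
time_s: 8.75
tool_pos: [0.4631, -0.0184, 0.2663]
eef_rot: [0.999, 0.052, 0.003, 0.001]
contact_force: [-0.1, -0.3, 0.8]
gripper_width: 0.0003
```

```bash
python3 -c "
from h import *
f=grab('side','s2'); W=world(f).reshape(-1,3); W=W[~np.isnan(W[:,0])]; N=nest(W)
q=(abs(N[:,1])<.009)&(abs(N[:,2]-.078)<.005)&(N[:,0]>-.1)&(N[:,0]<.075); print('bottle top x',np.sort(N[q,0])[[0,3,-4,-1]].round(4))
rep((.03,.075,.26))"
```

```text
bottle top x [-0.0552 -0.0549  0.0428  0.0444]
t 8.8 nest [-0.1015  0.0008  0.2641] toolz [ 0.004 -0.001 -1.   ] turn needed -0.0004 F_nest [ 0.6   0.12 -0.6 ] w 0.0004
(0.03, 0.075, 0.26) shift units aligned [ 3.288 -1.856  0.101] now-frame [ 3.286 -1.857  0.112]
```

Call:
play_rows(motion=[0,0.66,-0.37,0,0,0,0.66,-0.37,0,0,0,0.66,-0.37,0,0,0,0.66,-0.37,0,0,0,0.66,-0.37,0,0,0,0,0,0.5,0,0,0,0,0.6,0,0,0,0,0.5,0,0,0,0,0.2,0,0,0,0,0,0,0,0,0,0,0])

```text
time_s: 9.9
tool_pos: [0.5852, 0.0689, 0.191]
eef_rot: [0.999, 0.052, 0.0, -0.0]
contact_force: [0.8, 0.2, -0.4]
gripper_width: 0.0007
```

```bash
python3 -c "
from h import *
rep((.03,.075,.19))
# arc of TCP
for th in np.arange(0,1.13,.1):
    ph=1.17-th; print(round(th,2), (75+95*np.cos(ph)-8*np.sin(ph)-12.5).round(1),(100+95*np.sin(ph)+8*np.cos(ph)).round(1))
f=grab('side','s3')
cv2.imwrite('pics/c4.png',cv2.resize(f['color'][120:280,245:420],None,fx=3,fy=3,interpolation=cv2.INTER_CUBIC))"
```

```text
t 9.9 nest [0.0298 0.075  0.191 ] toolz [ 0.  0. -1.] turn needed -0.0002 F_nest [ 0.8   0.1  -0.42] w 0.0007
(0.03, 0.075, 0.19) shift units aligned [0.005 0.    0.024] now-frame [0.005 0.    0.024]
0.0 92.2 190.6
0.1 101.1 187.2
0.2 109.6 182.9
0.3 117.6 177.8
0.4 125.1 171.9
0.5 132.0 165.3
0.6 138.2 158.0
0.7 143.6 150.2
0.8 148.2 141.8
0.9 151.9 133.0
1.0 154.8 124.0
1.1 156.7 114.6
```

View pics/c4.png

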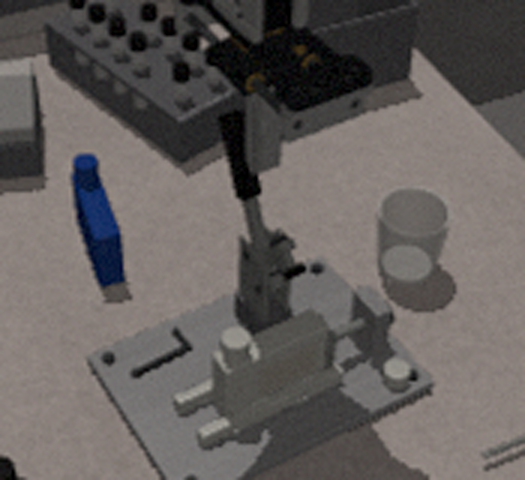

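Side crop: the bottle stands against the stop, and the finger is just inside the handle's grip at about (262,140). Now I follow the arc slowly.

Call:
play_rows(motion=[0,0,-0.1,0,0,0,0,-0.1,0,0,0,0,-0.1,0,0,0,0,-0.1,0,0,0,0,-0.1,0,0,0,0,-0.11,0.04,0,0,0,-0.11,0.05,0,0,0,-0.11,0.05,0,0,0,0,0,0])

```text
time_s: 10.85
tool_pos: [0.5812, 0.1025, 0.1845]
eef_rot: [0.999, 0.052, -0.0, -0.0]
contact_force: [-0.3, 0.0, -0.0]
gripper_width: 0.0002
```

Call:
play_rows(motion=[0,0,-0.1,0.06,0,0,0,-0.1,0.06,0,0,0,-0.1,0.07,0,0,0,-0.1,0.07,0,0,0,0,0,0])

```text
time_s: 11.35
tool_pos: [0.5794, 0.1184, 0.1739]
eef_rot: [0.999, 0.052, -0.0, -0.0]
contact_force: [-0.1, -0.3, -0.2]
gripper_width: 0.0004
```

```bash
cat > ang.py <<'E'
from h import *
def ang(tag):
    f=grab('side',tag); W=world(f); N=nest(W.reshape(-1,3)).reshape(W.shape)
    v=f['color'].max(-1)
    q=(abs(N[...,0]-.03)<.016)&(N[...,1]>.085)&(N[...,1]<.25)&(N[...,2]>.085)&(v<45)
    r=np.hypot(N[...,1]-.075,N[...,2]-.1); q&=(r>.05)&(r<.135)
    a=np.arctan2(N[...,2]-.1,N[...,1]-.075)[q]; print('handle n',q.sum(),'theta med',(1.17-np.median(a)).round(3),'spread',a.std().round(3))
E
python3 -c "
from ang import *
rep((.03,.1251,.1719)); ang('s4')"
```

```text
t 11.35 nest [0.0292 0.1249 0.1739] toolz [-0.001  0.    -1.   ] turn needed 0.0007 F_nest [-0.17 -0.31 -0.23] w 0.0004
(0.03, 0.1251, 0.1719) shift units aligned [ 0.019 -0.006  0.051] now-frame [ 0.019 -0.006  0.051]
handle n 151 theta med 0.238 spread 0.049
```

Call:
play_rows(motion=[0,0,-0.09,0.1,0,0,0,-0.08,0.1,0,0,0,-0.08,0.1,0,0,0,-0.08,0.1,0,0,0,0,0,0])

```text
time_s: 11.9
tool_pos: [0.578, 0.1314, 0.1577]
eef_rot: [0.999, 0.052, -0.001, -0.0]
contact_force: [0.4, 0.1, 0.6]
gripper_width: 0.0006
```

Call:
play_rows(motion=[0,0,-0.07,0.1,0,0,0,-0.07,0.1,0,0,0,0,0,0])

```text
time_s: 12.2
tool_pos: [0.5777, 0.1368, 0.15]
eef_rot: [0.999, 0.052, -0.0, -0.0]
contact_force: [-0.4, -0.2, 0.8]
gripper_width: 0.0005
```

```bash
python3 -c "
from ang import *
rep((.03,.1482,.1418)); ang('s5')"
```

```text
t 12.2 nest [0.0294 0.1433 0.15  ] toolz [-0.  0. -1.] turn needed 0.0001 F_nest [-0.44 -0.11  0.8 ] w 0.0005
(0.03, 0.1482, 0.1418) shift units aligned [ 0.014 -0.123  0.204] now-frame [ 0.014 -0.123  0.204]
handle n 146 theta med 0.562 spread 0.059
```

Call:
play_rows(motion=[0,0,-0.06,0.1,0,0,0,-0.06,0.1,0,0,0,0,0,0])

```text
time_s: 12.55
tool_pos: [0.5773, 0.1415, 0.142]
eef_rot: [0.999, 0.052, -0.0, -0.0]
contact_force: [1.9, -0.3, 1.5]
gripper_width: 0.0005
```

Call:
play_rows(motion=[0,0,-0.05,0.1,0,0,0,-0.04,0.1,0,0,0,0,0,0])

```text
time_s: 12.85
tool_pos: [0.5769, 0.1452, 0.1342]
eef_rot: [0.999, 0.052, -0.0, -0.0]
contact_force: [-1.4, 0.2, 1.5]
gripper_width: 0.0006
```

```bash
python3 -c "
from ang import *
rep((.03,.1519,.133)); ang('s6')"
```

```text
t 12.85 nest [0.0295 0.1518 0.1342] toolz [-0.  0. -1.] turn needed 0.0002 F_nest [-1.34  0.38  1.5 ] w 0.0006
(0.03, 0.1519, 0.133) shift units aligned [ 0.013 -0.003  0.029] now-frame [ 0.013 -0.003  0.029]
handle n 139 theta med 0.768 spread 0.058
```

Call:
play_rows(motion=[0,0,-0.03,0.07,0,0,0,-0.02,0.07,0,0,0,0,0,0])

```text
time_s: 13.2
tool_pos: [0.5767, 0.1469, 0.1285]
eef_rot: [0.999, 0.052, -0.0, -0.0]
contact_force: [0.5, 0.4, 0.8]
gripper_width: 0.0006
```

Call:
play_rows(motion=[0,0,-0.02,0.06,0,0,0,-0.02,0.06,0,0,0,0,0,0])

```text
time_s: 13.5
tool_pos: [0.5764, 0.1482, 0.1236]
eef_rot: [0.999, 0.052, -0.0, 0.0]
contact_force: [-0.2, 0.5, -0.4]
gripper_width: 0.0005
```

```bash
python3 -c "
from ang import *
rep(); ang('s7')"
```

```text
t 13.5 nest [0.0294 0.1548 0.1236] toolz [-0.001 -0.    -1.   ] turn needed -0.0002 F_nest [-0.13  0.54 -0.43] w 0.0005
handle n 132 theta med 0.895 spread 0.076
```

Call:
play_rows(motion=[0,0,-0.01,0.06,0,0,0,-0.01,0.06,0,0,0,0,0,0])

```text
time_s: 13.85
tool_pos: [0.5763, 0.1491, 0.1188]
eef_rot: [0.999, 0.052, -0.0, 0.0]
contact_force: [-0.5, 0.2, -0.6]
gripper_width: 0.0005
```

```bash
python3 -c "
from ang import *
rep(); ang('s8')
f=load('s8')
cv2.imwrite('pics/c5.png',cv2.resize(f['color'][120:280,245:420],None,fx=4,fy=3.7,interpolation=cv2.INTER_CUBIC))"
```

```text
t 13.85 nest [0.0293 0.1557 0.1188] toolz [-0.001 -0.    -1.   ] turn needed -0.0001 F_nest [-0.51  0.3  -0.56] w 0.0005
handle n 134 theta med 1.019 spread 0.163
```

View pics/c5.png

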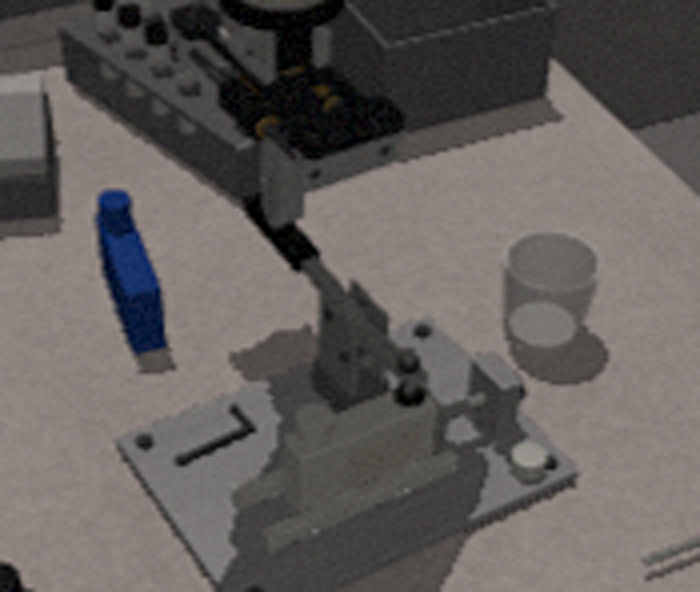

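The pad is down on the bottle at about (410,395) and the handle is nearly level under the finger. I keep going down gently until the stop is felt.

Call:
play_rows(motion=[0,0,0,0.04,0,0,0,0,0.04,0,0,0,0,0,0])

```text
time_s: 14.2
tool_pos: [0.5764, 0.1491, 0.1158]
eef_rot: [0.999, 0.052, -0.0, -0.0]
contact_force: [0.0, 0.0, 0.2]
gripper_width: 0.0002
```

Call:
play_rows(motion=[0,0,0,0.02,0,0,0,0,0.02,0,0,0,0,0,0])

```text
time_s: 14.5
tool_pos: [0.5765, 0.1491, 0.1144]
eef_rot: [0.999, 0.052, -0.0, -0.0]
contact_force: [0.6, -0.6, 0.0]
gripper_width: 0.0008
```

Call:
play_rows(motion=[0,0,0,0.02,0,0,0,0,0.01,0,0,0,0,0,0])

```text
time_s: 14.8
tool_pos: [0.5765, 0.1492, 0.1132]
eef_rot: [0.999, 0.052, -0.0, -0.0]
contact_force: [0.0, -0.4, -0.2]
gripper_width: 0.0003
```

Call:
play_rows(motion=[0,0,0,0.01,0,0,0,0,0.01,0,0,0,0,0,0])

```text
time_s: 15.1
tool_pos: [0.5766, 0.1492, 0.1127]
eef_rot: [0.999, 0.052, 0.0, -0.0]
contact_force: [-1.7, -0.1, 3.5]
gripper_width: 0.0001
```

Call:
play_rows(motion=[0,0,0,0.01,0,0,0,0,0,0])

```text
time_s: 15.3
tool_pos: [0.5767, 0.1492, 0.1125]
eef_rot: [0.999, 0.052, 0.0, 0.0]
contact_force: [-2.0, -1.4, 8.8]
gripper_width: 0.0004
```

Rigid at 8.8 N, so the handle is on its stop. I lift off and check.

Call:
play_rows(motion=[0,0,0,-0.1,0,0,0,0,-0.4,0,0,0,0,-0.8,0,0,0,0,-0.8,0,0,0,0,-0.8,0,0,-0.5,0,-0.5,0,0,-0.8,0,0,0,0,-0.8,0,0,0,0,-0.8,0,0,0,0,-0.8,0,0,0,0,0,0,0,0])

```text
time_s: 16.4
tool_pos: [0.4267, 0.1338, 0.2493]
eef_rot: [0.999, 0.052, 0.001, 0.001]
contact_force: [0.4, 0.2, -0.3]
gripper_width: 0.0005
```

```bash
python3 -c "
from ang import *
rep(); ang('s9'); f=load('s9'); g=grab('top','t9')
for h,n in((f,'side'),(g,'top')):
    W=world(h).reshape(-1,3); W=W[~np.isnan(W[:,0])]; N=nest(W)
    q=(abs(N[:,1])<.009)&(abs(N[:,2]-.078)<.005)&(N[:,0]>-.1)&(N[:,0]<.075); print(n,'bottle x',np.sort(N[q,0])[[0,3,-4,-1]].round(4)) if q.sum()>8 else 0
    q=(abs(N[:,0]-.03)<.008)&(N[:,1]>.13)&(N[:,1]<.21)&(N[:,2]>.08)&(N[:,2]<.2); print(n,q.sum(),'grip z fit vs y',np.polyfit(N[q,1],N[q,2],1).round(4), N[q,1].max()) if q.sum()>8 else 0
a=cv2.resize(f['color'][120:280,245:420],None,fx=2.2,fy=2.2,interpolation=cv2.INTER_CUBIC); b=cv2.resize(g['color'][150:270,270:400],(a.shape[1],a.shape[0]))
cv2.imwrite('pics/c6.png',np.hstack([a,b]))"
```

```text
t 16.4 nest [-0.121   0.156   0.2493] toolz [ 0.001 -0.002 -1.   ] turn needed 0.001 F_nest [ 0.37  0.14 -0.35] w 0.0005
handle n 164 theta med 1.025 spread 0.044
side bottle x [-0.0551 -0.0545  0.0387  0.0424]
side 107 grip z fit vs y [0.0612 0.1026] 0.19946405097461367
top bottle x [-0.0549 -0.0538  0.0231  0.0436]
top 147 grip z fit vs y [0.0153 0.1097] 0.1994098991096898
```

View pics/c6.png

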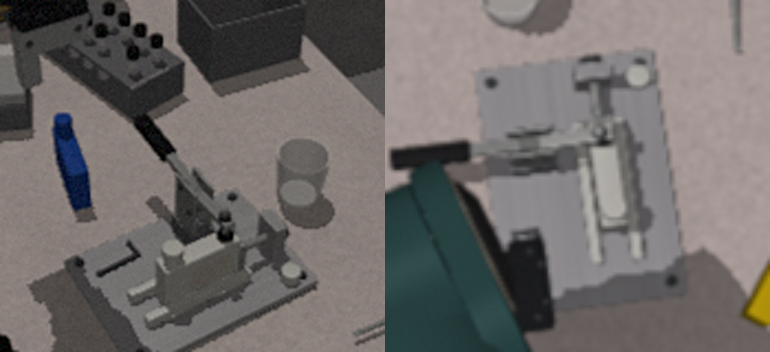

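Both views show the handle lying level (slope about 0.05 rad or less), the pad on the bottle, the bottle against the stop, and the arm clear.

```bash
python3 -c "
from rig import arm
print(arm.sign_off())"
```

```text
the job is handed in; nothing more can be done
None
```

The bottle is home against the end stop and the clamp is closed on it. I handed the job in at 16.5 s of robot time; sign-off gives no verdict.

- **Bottle:** I pushed it by the tail with shut fingers until the TCP stalled. I then lifted slightly to take off about 8 N of downward load and held a level push. The highest reading against the stop was 11.9 N. Afterwards its top measured x ≈ -0.055 to 0.044, against a stop face seen at about 0.045.
- **Clamp:** I pushed the handle along its arc and down. The TCP then stalled at 0.1125 m with 8.8 N, which matches the height expected with the handle on its stop. After I backed off, the handle stayed level (fitted slope 0.015 to 0.06 rad) with the pad on the bottle.
- **Bystanders:** the hex key, spare cap, blue bottle and beaker looked unmoved in the final pictures, and the arm was clear of everything with about 0 N on the tool. I didn't measure the other bystanders; the path passed well above them.

Two readings disagreed with expectations:
- **Spring resistance:** it never showed above about 1.5 N at the grip, though up to 12 N was expected. Forces were only read at the end of each move, so I may have missed the peak.
- **Handle angle:** my rough image estimate gave 1.03 rad rather than 1.12. It had read low earlier too, and I trusted the stall height and the fitted slope instead.

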